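# Release the coin-cell tray with its twin keys

## Task

Bring out the cell tray of the small white test fixture. Push the lock slide on its deck all the way over to the robot's right; then press both square release keys down together with the two fingertips and keep both fully down, without a break, until the tray has crept all the way out, and only then let go. Leave the petri dish, the tweezers and the vial where they are.

Things in the scene. Friction and masses are not known exactly. Their poses are not given: they have to be found in the camera images.
- fixture: coin-cell test fixture, screwed down: a white box 150 mm deep (x), 130 mm wide (y), deck (top face) 60 mm above the worktop. Origin at the centre of its underside on the worktop; x points from its tray front to its back (away from the robot), y to its left, z up. It may stand turned by up to 20 degrees. On the deck there are only the lock slide (near the front) and the two keys (side by side, behind the middle).
- key_left_top (a point): centre of the flat top of the left release key: a black square cap 26 x 26 mm in a low dark steel bezel (34 mm square, 3 mm high). At rest the top is 74 mm above the worktop, 14 mm above the deck. In the fixture's frame it is at x = +15 mm, y = +32 mm.
- key_right_top (a point): the same for the right release key, at x = +15 mm, y = -32 mm in the fixture's frame. The keys' centres are 64 mm apart along the fixture's y; inner edges 38 mm apart, outer edges 90 mm.
- key_left (a joint): how far the left key is pressed: 0 = up, 0.008 m = fully down, spring-loaded (1.4 N to begin, 4.2 N fully down), rises by itself. While the lock is on it goes down only 1 to 2 mm. Its pawl leaves the tray's rack from 5 mm on.
- key_right (a joint): the same for the right key. Either key alone does not free the tray; a key let go while the tray travels catches it in the next notch of the rack.
- lock_nub (a point): middle of the top of the lock slide's nub: a small grey ridged block 26 mm long (fixture x), 12 mm wide (fixture y), its top about 73 mm above the worktop (12 mm above its steel plate); at x = -45 mm in the fixture's frame and, locked, at y = +8 mm (unlocked -8 mm).
- lock_slide (a joint): position of the lock slide: 0 = locked (nub at the left end of its slot), 0.016 m = unlocked (right end, towards the fixture's -y); starts near the left end. Slides with about 2 N of friction and stays where it is left; the keys are free from about 10 mm on, but it belongs at its end.
- cell_tray (a joint): how far the tray is out: 0 = in, 0.050 m = fully out, at its stop. A damped spring drives it out towards the fixture's -x, taking about 2 s, only while both keys are down (by 5 mm or more); afterwards it stays out by itself.
- tray_front (a point): middle of the front face of the tray's steel front panel (120 x 37 mm), 28 mm above the worktop; shut, it is at x = -81 mm in the fixture's frame, and it moves to -131 mm. The panel has a short pull lip that stands out 10 mm more. The tray carries eight coin cells.
- petri_dish: bystander: clear petri dish 60 mm across, 13 mm high, on the worktop to the right of the fixture; origin at the centre of its underside. Loose, leave alone.
- tweezers: bystander: white tweezers 129 mm long, 14 mm wide, 10 mm high, lying front to back on the worktop to the left of the fixture; origin under the middle. Loose, leave alone.
- vial: bystander: open glass vial 28 mm across, 57 mm high, upright on the worktop to the left of the fixture, beyond the tweezers; origin at the centre of its underside. Loose, leave alone.

How it is judged:
By the outcome, as a careful person would: the job done as asked, in the order asked, and still so for the second after the job is handed in, with the robot touching nothing.
It also fails if it takes over 45 s, if anything falls off the work surface, if the arm or the gripper's body presses on something with over 40 N, if the wrist force passes 120 N, or if a joint passes its speed limit or range.

## Robot

A 6-joint arm with a two-finger parallel gripper is mounted at the origin on a cart in front of the work surface, level with it; the furniture and walls round the work are solid. World frame = base frame: x ahead of the robot, y to its left, z up, the work surface at z = 0. Lengths are in m, angles in rad, forces in N, time in s.
With the tool pointing down it reaches from about 0.425 to 0.95 m from the base axis. Payload 3.5 kg.
Tool frame: the origin (TCP) lies on the centre line of the jaws, within the pads' length; the fingertips stand 17 mm ahead of it and the grasp point (between the pads) lies 2 mm behind it; z points along the fingers, y is the line along which they close (so a half turn about z gives the same grasp; the last joint's range is limited). The gripper opens to 85 mm and grips with 20 to 120 N. Pads are 22 mm wide; open, the fingers measure 114 mm over their backs; the gripper's body (76 mm by 85 mm) begins 54 mm behind the grasp point. The pads swing forward as they close: fully open they stand 13 mm farther back than shut.
Start: joints at [1.13, 0.286, 1.577, -0, 1.279, -0.15], TCP at [0.193, 0.647, 0.248] pointing down, gripper open.
Joint ranges: [-2.77, 2.77], [-0.9, 2.22], [0.21, 2.48], [-1.53, 4.67], [0.24, 2.81], [-2.84, 2.84]. Speed limits (rad/s): [2.79, 2.79, 3.14, 3.14, 3.14, 3.14].

## Interface

Orientations are given as a unit quaternion [x, y, z, w].
In Python, from plant import ctrl gives the robot as it stands. The module is installed in compiled form; this text tells all that it offers.
- The arm moves only by the tool drive_tool, never from a script. Its argument "moves" is a list of rows, each a list of 3 entries, a list of its own where there are three numbers: the turn, a rotation vector about the tool's x, y, z in rad, then the shift along the tool's x, y, z in m, then the finger opening in m, from 0 to 0.0854. A call has 1 to 5 rows; each row shifts and turns the commanded pose from where the row before left it, along the tool's axes as they then stand; what a row does not reach is not made up. A row lasts 1/8 s, in which the tool goes at most 62.5 mm and 10.7 degrees, less where a joint would pass 70% of its speed; a pose out of reach is approached as far as the arm can. A call with a gripper value outside its range is refused whole. The fingers move at their own pace and stop on an object; "grip_force" is the grip in N (left out, the last holds). Time passes only in rows, so rows that do not move let the fingers close. It gives the time, the measured TCP pose, the force, the opening and the grip force at its end, in the units of the state.
- ctrl.get_state(): the state, without advancing time (a new reading comes with each control period).
- ctrl.read_camera(name): name is "scene" or "side" or "wrist"; returns a dict with "image" (400x640x3 uint8, red, green, blue), "fx", "fy", "cx", "cy" (pixels), "R" (3x3) and "t" (3): a world point X has camera coordinates R X + t. Camera axes: x right, y down, z forward; pixel columns grow to the right and rows downward; lengths in m; the calibration is good to about 2 mm. A picture is of the moment at which its call begins. There is no depth.
- ctrl.sign_off(): hands the job in; it is judged then, once.
The state is a dict: "time": time; "qpos": joint angles; "dq": joint speeds; "joint_efforts": joint torques, N m; "eef_pos": TCP position; "tcp_rot": TCP orientation; "contact_force": force on the tool from outside, world axes, zero at the start; "wrist_torque": the same for the moment, N m; "opening": opening from 0.0 (shut) to 1.0 (fully open); "finger_force": force on a finger pad.
Only numpy, scipy, OpenCV 4.12 (cv2) and the standard library are available. Lean on these libraries where they do the work, as an engineer would, in place of code of your own. Each camera call takes 0.05 s, during which the arm holds its last target. There are 200 camera calls.

## Working session

There is one attempt and no reset: what is moved stays moved. The work goes in short steps, Python scripts to look and compute and a tool call to move; the robot and the scene stay as the last step left them, time stands still between calls to the robot, and variables do not carry over. Pictures are saved under pics/ and viewed, at most 10 in all, crops included, and the job is handed in when it is done.

Besides the shell and the picture viewer there is one more tool, called after ">>>" as name(argument=value, ...) on one line, values as JSON. drive_tool: Moves the arm, as the interface text tells. Its arguments: {"type":"object","properties":{"moves":{"type":"array","items":{"type":"array"}},"grip_force":{"type":"number"}},"required":["moves"]}

```bash
mkdir -p pics
python3 - <<'E'
from plant import ctrl
import cv2,numpy as np
s=ctrl.get_state(); print(s['time'],s['eef_pos'],s['tcp_rot'],s['opening'])
for n in ['scene','side']:
    c=ctrl.read_camera(n); cv2.imwrite(f'pics/{n}0.png',c['image'][:,:,::-1])
    print(n,c['fx'],c['fy'],c['cx'],c['cy'],np.round(c['R'],4).tolist(),c['t'])
E
```

```text
0.0 [0.19321518 0.64610029 0.2469091 ] [ 1.44885328e-01  9.89447728e-01 -1.14196256e-03 -3.62988527e-04] 1.0014031303961821
scene 448.18631436034025 448.18631436034025 314.6487113383564 202.49061192899475 [[0.7405, -0.672, 0.0077], [-0.4137, -0.4648, -0.7828], [0.5296, 0.5765, -0.6222]] [-0.30396427  0.36841831  0.61500388]
side 364.4121706039884 364.4121706039884 317.3742453743198 204.7828907025852 [[-0.9989, -0.0422, 0.0223], [-0.0447, 0.663, -0.7473], [0.0167, -0.7475, -0.6641]] [ 0.53600735 -0.04209697  1.00836069]
```

View pics/scene0.png

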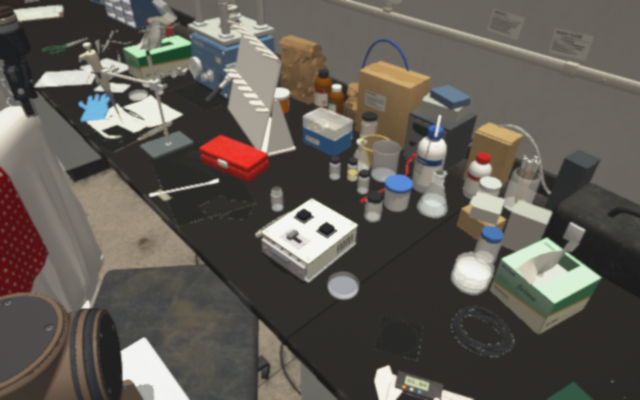

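View pics/side0.png

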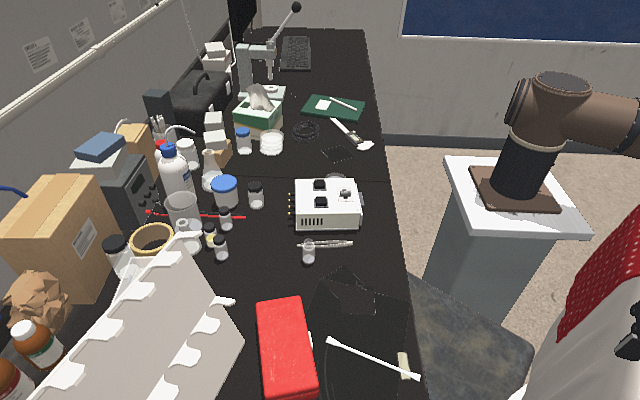

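The fixture is near (310,238) in scene and (328,203) in side. I'll enlarge both.

Run:
```python
import cv2,numpy as np
a=cv2.imread('pics/scene0.png')[190:290,250:370]; b=cv2.imread('pics/side0.png')[165:265,280:400]
f=lambda i:cv2.resize(i,None,fx=3.3,fy=3.3*1,interpolation=cv2.INTER_CUBIC)
cv2.imwrite('pics/crop0.png',np.hstack([f(a),f(b)]))
```

```text
(no output)
```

View pics/crop0.png

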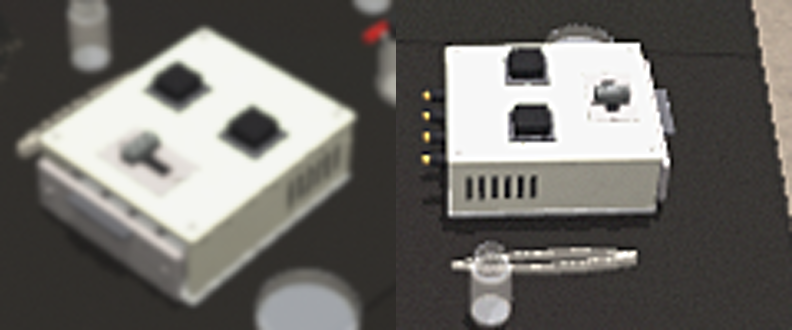

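The crops show deck corners, keys and nub clearly; fixture pose by least squares from both views.

```bash
cat > h.py <<'E'
import numpy as np
from scipy.spatial.transform import Rotation as Rn
def proj(c,X):
    p=np.asarray(X)@np.array(c['R']).T+np.array(c['t']); return np.c_[c['fx']*p[:,0]/p[:,2]+c['cx'],c['fy']*p[:,1]/p[:,2]+c['cy']]
P=np.array([[.075,.065,.06],[.075,-.065,.06],[-.075,.065,.06],[-.075,-.065,.06],[.015,.032,.074],[.015,-.032,.074],[-.045,.008,.073]])
def world(q,X): return np.asarray(X)@Rn.from_euler('z',q[2]).as_matrix().T+[q[0],q[1],0]
E
python3 - <<'E'
from plant import ctrl
from h import *
from scipy.optimize import least_squares
c1=ctrl.read_camera('scene');c2=ctrl.read_camera('side')
u1=np.array([[205,28],[355,117],[40,148],[187,240],[181,80],[255,127],[138,142]])/3.3+[250,190]
u2=np.array([[52,160],[50,45],[264,162],[242,43],[135,119],[130,63],[216,90]])/3.3+[280,165]
f=lambda q:np.r_[(proj(c1,world(q,P))-u1).ravel(),(proj(c2,world(q,P))-u2).ravel()]
r=least_squares(f,[.6,0,0],loss='soft_l1');print(r.x,np.degrees(r.x[2]));print(np.round(f(r.x).reshape(-1,2),1));print(world(r.x,P))
E
```

```text
[0.51084916 0.12538759 0.08218776] 4.709011783054909
[[-0.1 -0.4]
 [ 0.1 -0.8]
 [-0.6 -4. ]
 [ 1.   0.1]
 [-1.  -2. ]
 [-0.6 -2.3]
 [-0.3 -1.1]
 [-0.5 -1.1]
 [ 0.4 -1. ]
 [ 0.5 -2.4]
 [ 0.7 -0.8]
 [ 0.1 -3. ]
 [ 0.4 -3. ]
 [ 0.1 -0.7]]
[[0.58025981 0.19632533 0.06      ]
 [0.59093219 0.06676415 0.06      ]
 [0.43076613 0.18401104 0.06      ]
 [0.44143852 0.05444986 0.06      ]
 [0.52317148 0.158511   0.074     ]
 [0.52842558 0.09472704 0.074     ]
 [0.4653443  0.1296663  0.073     ]]
```

>>> drive_tool(moves=[[[0,0,-0.186],[0,0,0],0.05],[[0,0,-0.186],[0,0,0],0.05],[[0,0,0],[-0.026,-0.053,0],0.05],[[0,0,0],[-0.026,-0.053,0],0.05],[[0,0,0],[-0.026,-0.053,0],0.05]])

```text
time: 0.82
eef_pos: [0.2847, 0.493, 0.248]
tcp_rot: [-0.041, 0.999, -0.0, 0.0]
contact_force: [0.4, -0.0, -0.4]
opening: 0.586
finger_force: 0.0
```

>>> drive_tool(moves=[[[0,0,0],[-0.026,-0.053,0],0.05],[[0,0,0],[-0.026,-0.053,0],0.05],[[0,0,0],[-0.026,-0.053,0],0.05],[[0,0,0],[-0.026,-0.053,0],0.05],[[0,0,0],[-0.026,-0.053,0],0.05]])

```text
time: 1.45
eef_pos: [0.4358, 0.2392, 0.2484]
tcp_rot: [-0.041, 0.999, 0.0, 0.0]
contact_force: [0.8, 0.1, 0.2]
opening: 0.583
finger_force: 0.0
```

>>> drive_tool(moves=[[[0,0,0],[-0.027,-0.053,0],0.05],[[0,0,0],[-0.026,-0.05,0],0.05],[[0,0,0],[0,0,0],0.05]])

```text
time: 1.82
eef_pos: [0.4978, 0.1396, 0.2483]
tcp_rot: [-0.038, 0.999, -0.0, 0.0]
contact_force: [0.2, -0.0, -0.8]
opening: 0.582
finger_force: 0.0
```

Run:
```python
from plant import ctrl
from h import *
import cv2
s=ctrl.get_state(); print(s['eef_pos'],s['tcp_rot'])
c=ctrl.read_camera('wrist'); np.save('w1.npy',c,allow_pickle=True)
print(proj(c,world([.5108,.1254,.0822],P)).round())
cv2.imwrite('pics/w1.png',c['image'][:,:,::-1])
```

```text
[0.49784697 0.13958779 0.24826926] [-3.77417508e-02  9.99287498e-01 -2.27583557e-04  6.95311610e-05]
[[363. 250.]
 [247. 251.]
 [369. 112.]
 [234. 113.]
 [334. 205.]
 [272. 205.]
 [310. 146.]]
```

View pics/w1.png

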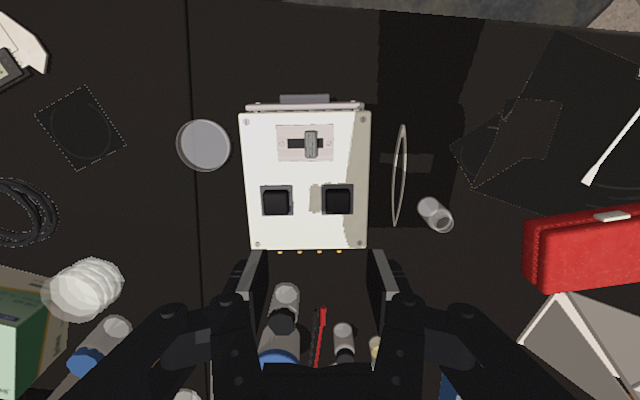

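Wrist view: deck corners (367,248), (250,248), (371,112), (239,113); keys at (338,200), (276,202); nub at (311,140). Refit with this.

Run:
```python
from h import *
import cv2
from scipy.optimize import least_squares
c=np.load('w1.npy',allow_pickle=True).item()
u=np.array([[367,248],[250,248],[371,111],[239,112],[338,200],[276,202],[311,140]])
f=lambda q:(proj(c,world(q,P))-u).ravel()
r=least_squares(f,[.51,.125,0.08],loss='soft_l1');print(r.x,np.degrees(r.x[2]));print(np.round(f(r.x).reshape(-1,2),1));print(world(r.x,P))
i=c['image'][90:270,220:390,::-1]; cv2.imwrite('pics/w1c.png',cv2.resize(i,None,fx=3.3,fy=3.3,interpolation=cv2.INTER_CUBIC))
```

```text
[0.50734232 0.12862286 0.09224532] 5.285267234509058
[[-0.5 -0.8]
 [ 0.4  0.8]
 [ 1.  -3. ]
 [-2.  -1.7]
 [ 0.   1.4]
 [-1.   0.4]
 [ 2.2  2.4]]
[[0.57603601 0.2002551  0.06      ]
 [0.5880109  0.0708078  0.06      ]
 [0.42667374 0.18643791 0.06      ]
 [0.43864863 0.05699062 0.06      ]
 [0.51933088 0.16186852 0.074     ]
 [0.52522621 0.09814063 0.074     ]
 [0.46179672 0.13244369 0.073     ]]
```

View pics/w1c.png

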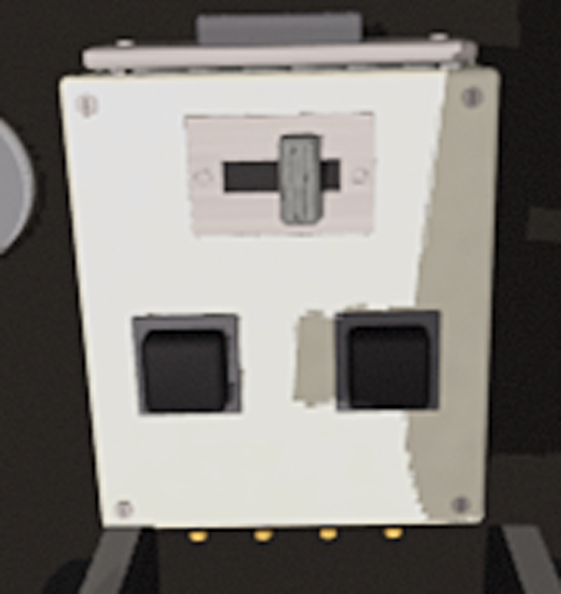

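Run:
```python
from h import *
from scipy.optimize import least_squares
c=np.load('w1.npy',allow_pickle=True).item()
u=np.array([[483,520],[104,525],[498,70],[60,75],[389,358],[184,362],[301,175]])/3.3+[220,90]
f=lambda q:(proj(c,world(q,P))-u).ravel()
r=least_squares(f,[.51,.125,0.08]);print(r.x,np.degrees(r.x[2]));print(np.round(f(r.x).reshape(-1,2),1));print(world(r.x,P))
```

```text
[0.50772154 0.12860028 0.09534126] 5.4626519749703295
[[ 0.3 -0.3]
 [-0.9  0.2]
 [ 0.8 -3. ]
 [-1.4 -1.8]
 [ 0.1  3.2]
 [-0.7  3.1]
 [ 1.8 -0.3]]
[[0.57619313 0.20044485 0.06      ]
 [0.58856872 0.07103525 0.06      ]
 [0.42687436 0.18616532 0.06      ]
 [0.43924996 0.05675572 0.06      ]
 [0.51960712 0.16188291 0.074     ]
 [0.52569972 0.09817357 0.074     ]
 [0.46216434 0.13228009 0.073     ]]
```

>>> drive_tool(moves=[[[0,0,-0.019],[0,0,0],0.0],[[0,0,0],[0.018,0.0115,0.04],0.0],[[0,0,0],[0.018,0.0115,0.04],0.0],[[0,0,0],[0,0,0.045],0.0],[[0,0,0],[0,0,0],0.0]])

```text
time: 2.5
eef_pos: [0.4543, 0.1629, 0.1199]
tcp_rot: [-0.052, 0.999, -0.0, -0.004]
contact_force: [-0.3, -0.9, 0.6]
opening: 0.001
finger_force: 0.0
```

Run:
```python
from plant import ctrl
import cv2
s=ctrl.get_state(); print(s['eef_pos'],s['tcp_rot'],s['opening'])
c=ctrl.read_camera('wrist')
a=c['image'][:,:,::-1]
cv2.imwrite('pics/w2.png',a)
```

```text
[0.4543156  0.1628764  0.11986009] [-5.17270866e-02  9.98651468e-01 -3.03022054e-04 -4.41154781e-03] 0.0005203486072898865
```

View pics/w2.png

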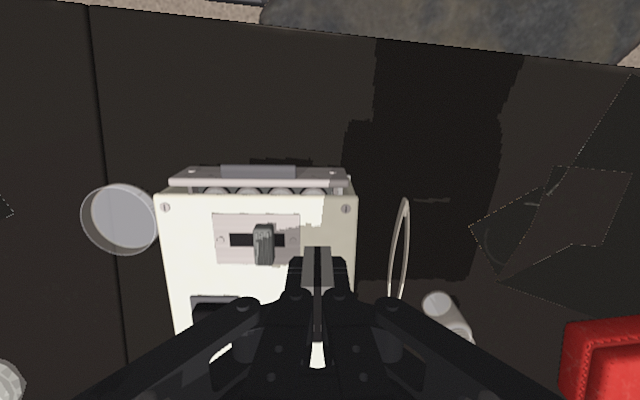

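The closed fingertips are at (317,250), clear to the left of the nub (264,240). I'll lower beside it.

>>> drive_tool(moves=[[[0,0,0],[-0.005,0,0.02],0.0],[[0,0,0],[0,0,0.017],0.0],[[0,0,0],[0,0,0],0.0]])

```text
time: 2.92
eef_pos: [0.4628, 0.1625, 0.0861]
tcp_rot: [-0.05, 0.999, -0.0, -0.001]
contact_force: [-0.4, 0.6, -0.7]
opening: -0.001
finger_force: 0.0
```

>>> drive_tool(moves=[[[0,0,0],[0.002,0,0.004],0.0],[[0,0,0],[0,-0.006,0],0.0],[[0,0,0],[0,-0.006,0],0.0],[[0,0,0],[0,-0.004,0],0.0],[[0,0,0],[0,0,0],0.0]])

```text
time: 3.55
eef_pos: [0.4631, 0.1459, 0.0826]
tcp_rot: [-0.05, 0.999, 0.0, 0.0]
contact_force: [-0.8, 0.5, 0.6]
opening: 0.0
finger_force: 0.2
```

>>> drive_tool(moves=[[[0,0,0],[0,-0.004,0],0.0],[[0,0,0],[0,-0.004,0],0.0],[[0,0,0],[0,0,0],0.0]])

```text
time: 3.92
eef_pos: [0.4639, 0.138, 0.0825]
tcp_rot: [-0.05, 0.999, -0.0, 0.0]
contact_force: [0.8, 1.2, 1.4]
opening: 0.002
finger_force: 0.7
```

>>> drive_tool(moves=[[[0,0,0],[0,-0.003,0],0.0],[[0,0,0],[0,-0.002,0],0.0],[[0,0,0],[0,0,0],0.0]])

```text
time: 4.3
eef_pos: [0.4643, 0.134, 0.0826]
tcp_rot: [-0.05, 0.999, 0.001, 0.0]
contact_force: [0.2, 5.6, 2.1]
opening: -0.001
finger_force: 2.8
```

>>> drive_tool(moves=[[[0,0,0],[0,-0.002,0],0.0],[[0,0,0],[0,-0.001,0],0.0],[[0,0,0],[0,0,0],0.0]])

```text
time: 4.68
eef_pos: [0.4643, 0.1333, 0.0826]
tcp_rot: [-0.049, 0.999, 0.004, 0.0]
contact_force: [-1.4, 14.3, 2.8]
opening: -0.001
finger_force: 7.0
```

Force jumped to 14 N with no further travel, so it is at the end stop. Back off, lift, look.

>>> drive_tool(moves=[[[0,0,0],[0,0.006,0],0.0],[[0,0,0],[0,0.004,-0.02],0.0],[[0,0,0],[-0.04,0,-0.04],0.05],[[0,0,0],[-0.02,-0.01,-0.02],0.05],[[0,0,0],[0,0,0],0.05]])

```text
time: 5.3
eef_pos: [0.5261, 0.1356, 0.164]
tcp_rot: [-0.05, 0.999, -0.001, 0.002]
contact_force: [-0.5, 0.3, 0.1]
opening: 0.583
finger_force: 0.0
```

Run:
```python
from plant import ctrl
import cv2,numpy as np
from h import *
s=ctrl.get_state(); print(s['eef_pos'],s['tcp_rot'],s['opening'])
c=ctrl.read_camera('wrist'); np.save('w3.npy',c,allow_pickle=True)
p=P.copy();p[6,1]=-.008
print(proj(c,world([.5077,.1286,.0953],p)).round(1))
cv2.imwrite('pics/w3.png',c['image'][:,:,::-1])
```

```text
[0.52613064 0.13555039 0.16398497] [-4.96719862e-02  9.98763651e-01 -5.31252452e-04  1.89252122e-03] 0.5834351794299787
[[389.1 266.8]
 [233.8 266.1]
 [406.9  74.5]
 [215.4  73.7]
 [354.7 205.6]
 [267.2 205.2]
 [298.9 121.3]]
```

View pics/w3.png

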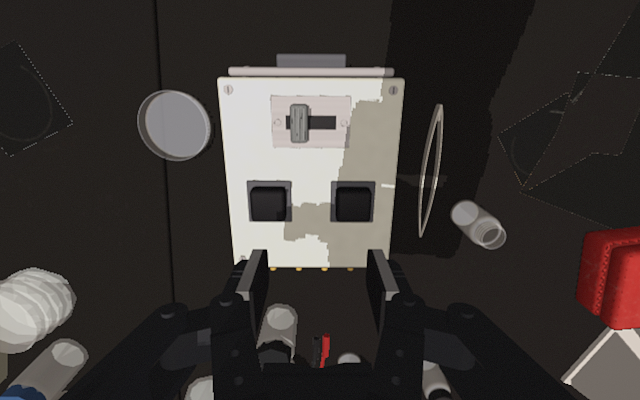

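The nub is at (299,122), at the right end of its slot: unlocked. The keys are at (353,202) and (270,202), within about 2 mm of the model. Now above the keys.

>>> drive_tool(moves=[[[0,0,0],[0.006,-0.005,0.03],0.05],[[0,0,0],[0,0,0.03],0.05],[[0,0,0],[0,0,0],0.05],[[0,0,0],[0,0,0],0.05]])

```text
time: 5.85
eef_pos: [0.518, 0.1308, 0.1022]
tcp_rot: [-0.05, 0.999, -0.0, -0.001]
contact_force: [0.0, 0.6, -0.4]
opening: 0.585
finger_force: 0.0
```

Run:
```python
from plant import ctrl
import cv2,numpy as np
s=ctrl.get_state(); print(s['eef_pos'],s['tcp_rot'],s['opening'])
a=ctrl.read_camera('wrist')['image'][:,:,::-1];b=ctrl.read_camera('side')['image'][165:245,290:390,::-1]
b=cv2.resize(b,(400,320),interpolation=cv2.INTER_CUBIC); a=a[80:400,130:490]
cv2.imwrite('pics/w4.png',np.hstack([a,b]))
```

```text
[0.51804214 0.13082161 0.10215576] [-5.02332429e-02  9.98737372e-01 -8.80426349e-05 -5.24480104e-04] 0.5849432908899481
```

View pics/w4.png

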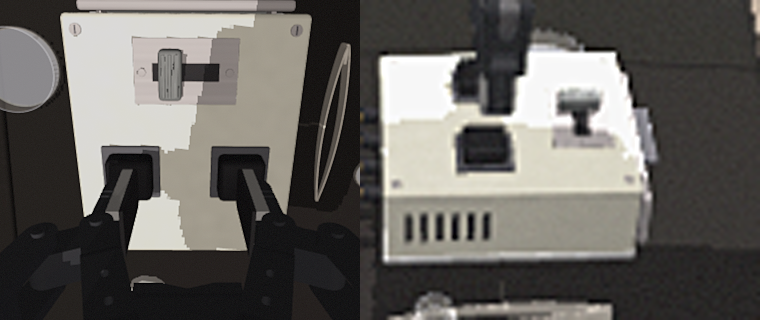

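Both tips stand over their keys: right tip about (125,180), left about (252,200) in the crop. I'll shift 3 mm deeper and descend.

>>> drive_tool(moves=[[[0,0,0],[-0.003,0,0.006],0.05],[[0,0,0],[0,0,0.006],0.05],[[0,0,0],[0,0,0.002],0.05],[[0,0,0],[0,0,0],0.05]])

```text
time: 6.45
eef_pos: [0.5216, 0.131, 0.0882]
tcp_rot: [-0.05, 0.999, 0.0, -0.0]
contact_force: [0.1, 0.9, -0.2]
opening: 0.582
finger_force: 0.0
```

>>> drive_tool(moves=[[[0,0,0],[0,0,0.003],0.05],[[0,0,0],[0,0,0.003],0.05],[[0,0,0],[0,0,0.002],0.05],[[0,0,0],[0,0,0],0.05]])

```text
time: 6.95
eef_pos: [0.5219, 0.1311, 0.0814]
tcp_rot: [-0.05, 0.999, -0.0, -0.0]
contact_force: [-3.6, -0.3, 7.1]
opening: 0.585
finger_force: 3.4
```

>>> drive_tool(moves=[[[0,0,0],[0,0,0.003],0.05],[[0,0,0],[0,0,0.003],0.05],[[0,0,0],[0,0,0.002],0.05],[[0,0,0],[0,0,0],0.05]])

```text
time: 7.45
eef_pos: [0.5221, 0.1311, 0.0796]
tcp_rot: [-0.051, 0.999, -0.0, -0.002]
contact_force: [-18.9, -2.5, 40.0]
opening: 0.584
finger_force: 19.8
```

>>> drive_tool(moves=[[[0,0,0],[0,0,-0.002],0.05],[[0,0,0],[0,0,0],0.05],[[0,0,0],[0,0,0],0.05],[[0,0,0],[0,0,0],0.05],[[0,0,0],[0,0,0],0.05]])

```text
time: 8.07
eef_pos: [0.5221, 0.1311, 0.0797]
tcp_rot: [-0.05, 0.999, -0.0, -0.001]
contact_force: [-13.5, -2.1, 29.2]
opening: 0.583
finger_force: 14.6
```

>>> drive_tool(moves=[[[0,0,0],[0,0,0],0.05],[[0,0,0],[0,0,0],0.05],[[0,0,0],[0,0,0],0.05],[[0,0,0],[0,0,0],0.05],[[0,0,0],[0,0,0],0.05]])

```text
time: 8.7
eef_pos: [0.5221, 0.1311, 0.0797]
tcp_rot: [-0.05, 0.999, -0.0, -0.001]
contact_force: [-14.6, -2.2, 28.9]
opening: 0.585
finger_force: 14.6
```

>>> drive_tool(moves=[[[0,0,0],[0,0,0],0.05],[[0,0,0],[0,0,0],0.05],[[0,0,0],[0,0,0],0.05],[[0,0,0],[0,0,0],0.05],[[0,0,0],[0,0,0],0.05]])

```text
time: 9.32
eef_pos: [0.5221, 0.1311, 0.0797]
tcp_rot: [-0.05, 0.999, -0.0, -0.001]
contact_force: [-14.8, -2.6, 29.0]
opening: 0.587
finger_force: 14.6
```

Run:
```python
from plant import ctrl
import cv2,numpy as np
from h import *
s=ctrl.get_state(); print(s['eef_pos'],s['contact_force'])
c=ctrl.read_camera('wrist');a=c['image'][:,:,::-1];b=ctrl.read_camera('side')['image'][165:245,290:390,::-1]
print(proj(c,world([.5065,.1286,.0953],[[-.081,0,.0465],[-.131,0,.0465],[-.075,0,.06]])))
b=cv2.resize(b,(400,320),interpolation=cv2.INTER_CUBIC); a=a[0:320,130:490]
cv2.imwrite('pics/w5.png',np.hstack([a,b]))
```

```text
[0.52206286 0.13106617 0.07971295] [-14.78238144  -2.63743573  29.02119317]
[[317.3289728   62.53033083]
 [318.07988211 -68.73648744]
 [317.24177175  75.11297406]]
```

View pics/w5.png

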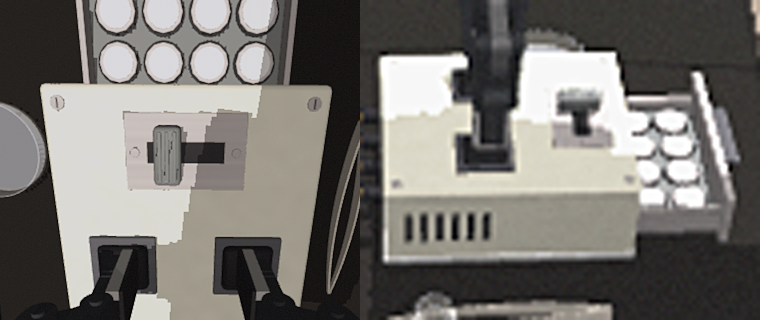

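The keys are down and the tray is out with its eight cells showing (front about (715,150) in the crop). I'll keep holding to be sure it has reached its stop.

>>> drive_tool(moves=[[[0,0,0],[0,0,0],0.05],[[0,0,0],[0,0,0],0.05],[[0,0,0],[0,0,0],0.05],[[0,0,0],[0,0,0],0.05],[[0,0,0],[0,0,0],0.05]])

```text
time: 10.05
eef_pos: [0.522, 0.1311, 0.0797]
tcp_rot: [-0.05, 0.999, -0.0, -0.001]
contact_force: [-13.8, -2.8, 28.7]
opening: 0.586
finger_force: 14.6
```

>>> drive_tool(moves=[[[0,0,0],[0,0,0],0.05],[[0,0,0],[0,0,0],0.05],[[0,0,0],[0,0,0],0.05],[[0,0,0],[0,0,0],0.05],[[0,0,0],[0,0,0],0.05]])

```text
time: 10.68
eef_pos: [0.5221, 0.1311, 0.0797]
tcp_rot: [-0.05, 0.999, -0.0, -0.001]
contact_force: [-15.1, -3.3, 29.1]
opening: 0.586
finger_force: 14.6
```

>>> drive_tool(moves=[[[0,0,0],[0,0,0],0.05],[[0,0,0],[0,0,0],0.05],[[0,0,0],[0,0,0],0.05],[[0,0,0],[0,0,0],0.05],[[0,0,0],[0,0,0],0.05]])

```text
time: 11.3
eef_pos: [0.522, 0.1311, 0.0797]
tcp_rot: [-0.05, 0.999, -0.0, -0.001]
contact_force: [-13.7, -2.3, 29.7]
opening: 0.592
finger_force: 14.6
```

```bash
cat > s.py <<'E'
from plant import ctrl
import cv2,numpy as np,sys
s=ctrl.get_state(); print(s['time'],s['contact_force'])
b=ctrl.read_camera('side')['image'][165:245,290:390,::-1]
b=cv2.resize(b,(400,320),interpolation=cv2.INTER_CUBIC)
cv2.imwrite(sys.argv[1],b)
a=cv2.imread('pics/w5.png')[:,360:]
d=np.abs(a.astype(int)-b).max(2)[20:280,265:390]; print('changed px in tray area',(d>25).sum(), d.max())
E
python3 s.py pics/s6.png
```

```text
11.3 [-13.72056496  -2.3334491   29.68025851]
changed px in tray area 0 13
```

The tray has stopped moving. I'll check its extent against the model, then release.

Run:
```python
from plant import ctrl
from h import *
c=ctrl.read_camera('side')
for e in (.03,.04,.05):
    print(e,((proj(c,world([.5077,.1286,.0953],[[-.081-e,.06,.0465],[-.081-e,-.06,.0465],[-.075,.065,.06]]))-[290,165])*4+[360,0]).round())
```

```text
0.03 [[707. 199.]
 [674.  72.]
 [649. 189.]]
0.04 [[724. 199.]
 [690.  72.]
 [649. 189.]]
0.05 [[741. 199.]
 [705.  72.]
 [649. 189.]]
```

>>> drive_tool(moves=[[[0,0,0],[0,0,0],0.05]])

```text
time: 11.52
eef_pos: [0.5221, 0.1311, 0.0797]
tcp_rot: [-0.05, 0.999, -0.0, -0.001]
contact_force: [-13.4, -2.7, 28.4]
opening: 0.588
finger_force: 14.6
```

With the same offset as the deck corner, the panel edge (700,73)–(738,205) matches 50 mm, so the tray is fully out. Releasing straight up.

>>> drive_tool(moves=[[[0,0,0],[0,0,-0.015],0.05],[[0,0,0],[0,0,-0.03],0.05],[[0,0,0],[0,0,-0.05],0.05],[[0,0,0],[0,0,-0.04],0.05],[[0,0,0],[0,0,0],0.05]])

```text
time: 12.15
eef_pos: [0.5241, 0.1312, 0.2138]
tcp_rot: [-0.05, 0.999, 0.0, 0.005]
contact_force: [0.6, 0.7, -0.2]
opening: 0.586
finger_force: 0.0
```

```bash
python3 s.py pics/s7.png
python3 - <<'E'
from plant import ctrl
import cv2
cv2.imwrite('pics/w8.png',ctrl.read_camera('wrist')['image'][:,:,::-1]); print(ctrl.get_state()['dq'])
E
```

```text
12.15 [ 0.59697985  0.74519726 -0.19040982]
changed px in tray area 1262 110
[-0.00031849  0.02498993  0.03462688  0.00025758  0.00411417 -0.0008644 ]
```

View pics/w8.png

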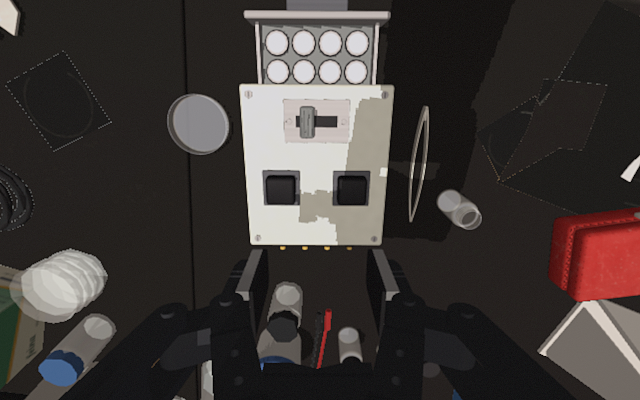

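The tray is fully out (front at (317,14)), the nub is at the right end (307,122), the keys are up, and the dish, tweezers and vial look untouched. The pixel change is most likely the arm's shadow.

```bash
python3 -c "
from plant import ctrl
print(ctrl.sign_off())"
```

```text
the job is handed in; nothing more can be done
None
```

The job is handed in: the lock slide is at its right end, both keys were held down together until the tray was fully out and then released, and the dish, tweezers and vial look unmoved in the last picture.

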